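# Shut the flush sliding lid of the wide parts case

## Task

Three grey parts cases with flush sliding lids stand open on the sorting table. Press down on the lid of the widest case and slide it fully shut; leave the lids of the two slimmer cases as they are.

Things in the scene. Friction and masses are not known exactly. Their poses are not given: they have to be found in the camera images.
- wide_thumb (a point): Wide grey case, 220 x 120 x 45 mm, fixed to the table. The point: centre of the thumb mark (3 thin flush dark bars, 20 x 32 mm) on top of its pale flush lid; moves with it. Lid 100 mm wide, 4 thick, top 45 mm above the table. z up, x along the case, away from the robot. The lid closes towards -x; its leading (-x) edge is 25 mm from the mark. Its +x end runs under a fixed deck.
- wide_lid (a joint): Wide lid's open gap in m: 0 shut (hard stop), 0.07 farthest open; starts at 0.045 to 0.065. Rails carry the lid; it stays where left. Sliding takes 1 to 2 N: a fingertip pressed on with 8 to 20 N drags it. The deck is 4.5 mm above the lid, its edge 30 to 50 mm from the mark at the start, with a loose part up to 16 mm high on it.
- slim_a_thumb (a point): One of two slim cases, bystanders: same make, length, height and axes as the wide case but 76 mm wide (lid 56 mm). The point is the centre of the thumb mark on its lid, which starts 20 to 60 mm open and is to stay as it is.
- slim_b_thumb (a point): One of two slim cases, bystanders: same make, length, height and axes as the wide case but 76 mm wide (lid 56 mm). The point is the centre of the thumb mark on its lid, which starts 20 to 60 mm open and is to stay as it is.

How it is judged:
By the outcome, as a careful person would: the job done as asked, in the order asked, and still so for the second after the job is handed in, with the robot touching nothing.
It also fails if it takes over 26 s, if anything falls off the work surface, if the arm or the gripper's body presses on something with over 40 N, if the wrist force passes 120 N, or if a joint passes its speed limit or range.

## Robot

A 6-joint arm with a two-finger parallel gripper is mounted at the origin on the work surface. World frame = base frame: x ahead of the robot, y to its left, z up, the work surface at z = 0. Lengths are in m, angles in degrees, forces in N, time in s.
With the tool pointing down it reaches from about 0.4 to 0.825 m from the base axis. Payload 7 kg.
Tool frame: the origin (TCP) lies on the centre line of the jaws, within the pads' length; the fingertips stand 17 mm ahead of it and the grasp point (between the pads) lies 2 mm behind it; z points along the fingers, y is the direction in which the jaws open and shut (so a half turn about z gives the same grasp; the last joint's range is limited). The gripper opens to 88 mm and grips with 3 to 60 N. Pads are 19 mm wide; open, the fingers measure 130 mm over their backs; the gripper's body (78 mm by 193 mm) begins 47 mm behind the grasp point.
Start: joints at [82.741, 20.546, 0.682, 0, -70.136, -16.507], TCP at [0.272, 0.618, 0.244] pointing down, gripper open.
Joint ranges: [-176.03, 176.03], [-82.01, 121.73], [-58.28, 71.71], [-173.87, 95.51], [-174.79, -0.11], [-173.66, 173.66]. Speed limits (degrees/s): [136.94, 136.94, 172.46, 180, 180, 180].

## Interface

Orientations are given as [roll, pitch, yaw] about the fixed x, y, z axes, in that order (R = Rz(yaw) Ry(pitch) Rx(roll)).
In Python, from plant import telemetry, vision, close_job, recognise, silhouettes, place_of gives the robot as it stands.
- The arm moves only by the shell command python3 -m handwheel 'ROWS'. ROWS is JSON, a list that holds one entry, the list of rows, each a list of 5 numbers: the shift along the tool's x, y, z in m, then the turn about the tool's z in rad, then the closure, from 0 (fully open) to 1 (shut). In form: [[[tx, ty, tz, yaw, gripper], ...]]. A call has 1 to 20 rows; each row shifts and turns the commanded pose from where the row before left it, along the tool's axes as they then stand; what a row does not reach is not made up. A row lasts 1/12 s, in which the tool goes at most 41.7 mm and 7.16 degrees, less where a joint would pass 70% of its speed; a pose out of reach is approached as far as the arm can. A call with a gripper value outside its range is refused whole. The fingers move at their own pace and stop on an object; the grip force is fixed at half the most. Time passes only in rows, so rows that do not move let the fingers close. It gives the time, the measured TCP pose, the force and the opening at its end, in the units of the state.
- telemetry.get_obs(): the state, without advancing time (a new reading comes with each control period).
- vision.snapshot(name): name is "scene" or "top"; returns a dict with "color" (420x560x3 uint8, red, green, blue), "mtx" (3x3 intrinsics, pixels), "dist" ([k1, k2, p1, p2, k3] as OpenCV has them; the pictures are not rectified), "cam_to_world" (4x4, takes a point from camera to world coordinates). Camera axes: x right, y down, z forward; pixel columns grow to the right and rows downward; lengths in m; the calibration is good to about 2 mm. A picture is of the moment at which its call begins. There is no depth.
- close_job(): hands the job in, once; it reports no verdict.
Trained networks look in a picture, given as the dict that the camera call returned (one of the last four; its "shot" number tells which), for a name from the list of things; names that differ only in an ending like _2 or _b are one class to them, and where a whole thing is asked for, a point or a joint stands for the part that bears it (a point fixed in the world has none). Each returns a list of dicts, best first, with "conf" (0 to 1); they miss things now and then, are a little off and sometimes report something else, mostly with a low value. They report only what shows in the picture. A call takes as long as a camera call.
- recognise(name, picture): "xy" ([column, row] in pixels, amid what is visible of it).
- silhouettes(name, picture): "region" (420x560 bool, what is visible of it) and "xy" ([column, row] in pixels, amid what is visible of it).
- place_of(name, picture): "xy" ([column, row] in pixels: a listed point, or the origin of a listed thing).
The state is a dict: "clock": time; "joint_pos": joint angles; "qvel": joint speeds; "tau": joint torques, N m; "tool_pos": TCP position; "orientation": TCP orientation; "force": force on the tool from outside, world axes, zero at the start; "moment": the same for the moment, N m; "opening": finger opening in m.
Only numpy, scipy, OpenCV 4.12 (cv2) and the standard library are available. Lean on these libraries where they do the work, as an engineer would, in place of code of your own. Each camera call takes 0.05 s, during which the arm holds its last target.

## Working session

There is one attempt and no reset: what is moved stays moved. The work goes in short steps, Python scripts to look and compute and a shell command to move; the robot and the scene stay as the last step left them, time stands still between calls to the robot, and variables do not carry over. Pictures are saved under pics/ and viewed, and the job is handed in when it is done.

```bash
mkdir -p pics; ls
cat > h.py <<'E'
import numpy as np, cv2
from plant import telemetry, vision, close_job, recognise, silhouettes, place_of
def ray(p,xy):
    K=np.array(p["mtx"],float);d=np.array(p["dist"],float);T=np.array(p["cam_to_world"])
    u=cv2.undistortPoints(np.array([[xy]],float),K,d)[0,0]
    return T[:3,3],T[:3,:3]@np.array([u[0],u[1],1.])
def onz(p,xy,z):
    o,r=ray(p,xy); return o+r*(z-o[2])/r[2]
def proj(p,X):
    T=np.linalg.inv(np.array(p["cam_to_world"]));X=np.atleast_2d(X)
    return cv2.projectPoints(X@T[:3,:3].T+T[:3,3],np.zeros(3),np.zeros(3),np.array(p["mtx"],float),np.array(p["dist"],float))[0][:,0]
def tri(a,xa,b,xb):
    o1,r1=ray(a,xa);o2,r2=ray(b,xb)
    s=np.linalg.lstsq(np.c_[r1,-r2],o2-o1,rcond=None)[0]
    A=o1+s[0]*r1;B=o2+s[1]*r2
    return (A+B)/2,np.linalg.norm(A-B)
def save(p,n): cv2.imwrite(f"pics/{n}.png",p["color"][:,:,::-1])
E
python3 - <<'E'
from h import *
print(telemetry.get_obs())
P={n:vision.snapshot(n) for n in("scene","top")}
for n,p in P.items():
    save(p,n+"0")
    print(n,np.round(p["cam_to_world"],3).tolist())
    for t in("wide_thumb","slim_a_thumb"):
        for d in place_of(t,p): print(n,t,np.round(d["xy"],1),round(d["conf"],2),onz(p,d["xy"],.045).round(4))
E
```

```text
pics
{'clock': 0.0, 'joint_pos': array([ 8.27409132e+01,  2.05910846e+01,  6.33664478e-01, -2.23346866e-02,
       -7.01349297e+01, -1.65066608e+01]), 'qvel': array([ 0.01781494, -0.04151265,  0.04008847, -0.05163547, -0.02315386,
       -0.03419154]), 'tau': array([ 4.60474203e-04, -5.82712519e+01,  2.93043101e+01,  6.99726105e+00,
        6.83893843e-03, -1.48835288e-04]), 'tool_pos': array([0.27185006, 0.61733007, 0.24261882]), 'orientation': array([ 1.79905490e+02, -6.11121379e-03, -2.37733489e+01]), 'force': array([-0.23806702, -0.23726695,  1.03378117]), 'moment': array([-0.01922522, -0.02456813, -0.0147359 ]), 'opening': 0.08755239992255416}
scene [[0.642, 0.467, -0.607, 1.043], [0.766, -0.369, 0.526, -0.47], [0.022, -0.803, -0.595, 0.589], [0.0, 0.0, 0.0, 1.0]]
scene wide_thumb [307. 224.] 0.68 [0.5765 0.0058 0.045 ]
scene slim_a_thumb [157.3 255.5] 0.87 [ 0.4846 -0.2401  0.045 ]
top [[0.078, -0.976, 0.204, 0.33], [-0.997, -0.077, 0.012, -0.014], [0.004, -0.204, -0.979, 1.015], [0.0, 0.0, 0.0, 1.0]]
top wide_thumb [285.7 191.2] 0.66 [ 0.5728 -0.0045  0.045 ]
top slim_a_thumb [391.8 240.2] 0.92 [ 0.4828 -0.2398  0.045 ]
```

View pics/scene0.png

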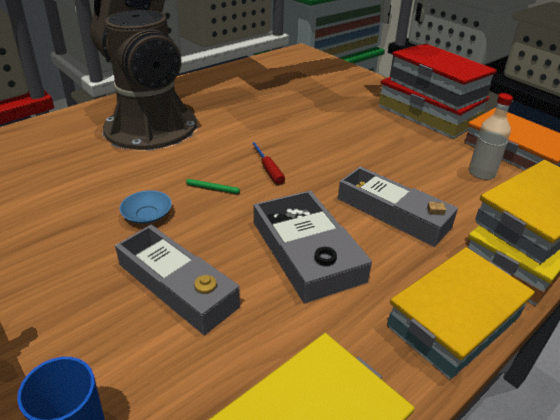

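View pics/top0.png

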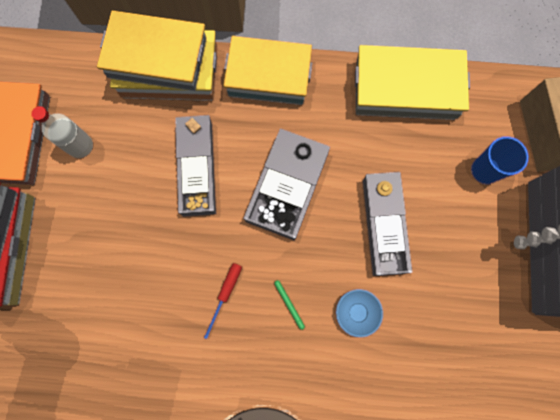

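The wide case is in the middle: about (310,245) in scene and (287,185) in top, with its gap facing the robot. The slim cases are on either side. I'll zoom in on the mark.

Run:
```python
import cv2,numpy as np
a=cv2.imread("pics/scene0.png")[185:305,245:375];b=cv2.imread("pics/top0.png")[120:245,235:335]
a=cv2.resize(a,None,fx=5,fy=5,interpolation=cv2.INTER_CUBIC)
cv2.imwrite("pics/zs.png",a)
b=cv2.resize(b,None,fx=4.8,fy=4.8,interpolation=cv2.INTER_CUBIC);cv2.imwrite("pics/zt.png",b)
```

```text
(no output)
```

View pics/zs.png

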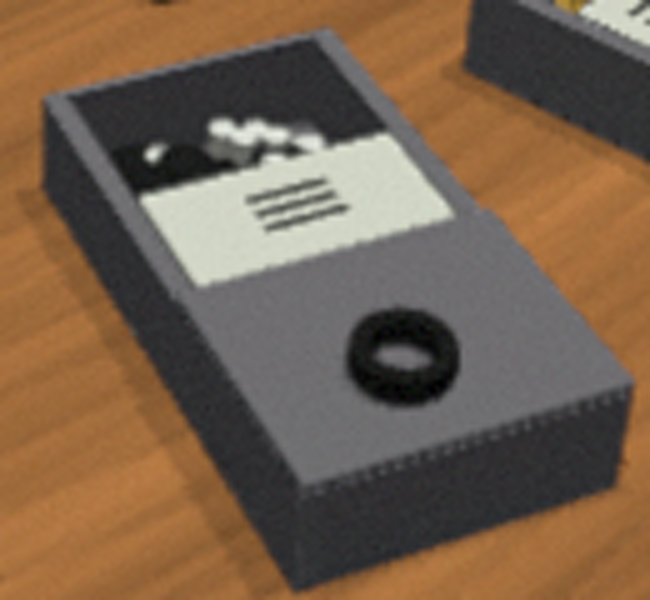

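View pics/zt.png

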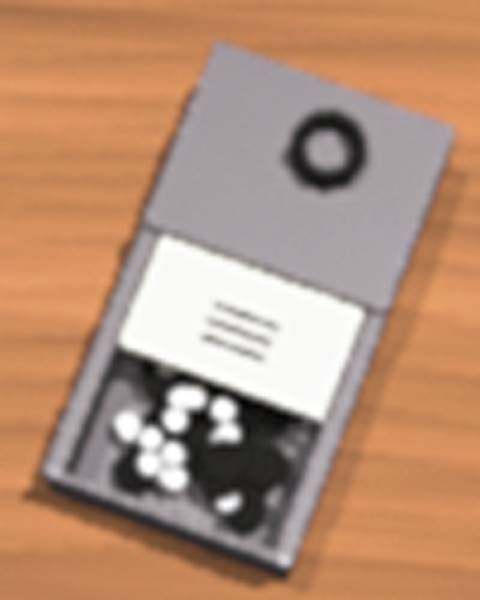

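```bash
cat >> h.py <<'E'
def zs(z): return np.array([245+(z[0]+.5)/5-.5,185+(z[1]+.5)/5-.5])
def zt(z): return np.array([235+(z[0]+.5)/4.8-.5,120+(z[1]+.5)/4.8-.5])
E
python3 - <<'E'
from h import *
a=vision.snapshot("scene");b=vision.snapshot("top")
pts={"mark":((297,204),(240,331)),"frontL":((45,98),(45,480)),"frontR":((325,32),(285,568)),
"lidL":((140,197),(118,350)),"lidR":((388,133),(322,420)),"deckEdgeL":((176,295),(143,225)),"deckEdgeR":((487,212),(388,310)),"backL":((302,485),(215,43)),"backR":((632,383),(455,130))}
# L/R scene vs top: scene looks back toward the robot -> match by position
r={}
for k,(s,t) in pts.items():
    print(k,"z=.045:",onz(a,zs(s),.045).round(4)[:2],onz(b,zt(t),.045).round(4)[:2])
sw={"frontL":"frontR"}
for n,s,t in [("mark",(297,204),(240,331)),("front+y",(325,32),(45,480)),("front-y",(45,98),(285,568)),("lid+y",(388,133),(118,350)),("lid-y",(140,197),(322,420)),("deck+y",(487,212),(143,225)),("deck-y",(176,295),(388,310)),("back+y",(632,383),(215,43)),("back-y",(302,485),(455,130))]:
    X,e=tri(a,zs(s),b,zt(t)); r[n]=X; print(n,X.round(4),round(e,4))
ang=lambda u:np.degrees(np.arctan2(u[1],u[0])).round(2)
for s in("+y","-y"): print(ang(r["back"+s]-r["front"+s]),np.linalg.norm(r["back"+s]-r["front"+s]))
for s in("front","lid","deck","back"): print(s,ang(r[s+"+y"]-r[s+"-y"])-90,np.linalg.norm(r[s+"+y"]-r[s+"-y"]))
E
```

```text
mark z=.045: [ 0.5761 -0.0009] [ 0.5786 -0.0017]
frontL z=.045: [ 0.4723 -0.0326] [0.5027 0.0805]
frontR z=.045: [0.5059 0.0782] [ 0.4713 -0.0301]
lidL z=.045: [ 0.5387 -0.0417] [0.5653 0.0531]
lidR z=.045: [0.5668 0.0528] [ 0.54   -0.0419]
deckEdgeL z=.045: [ 0.5861 -0.0652] [0.6254 0.0468]
deckEdgeR z=.045: [0.6211 0.0485] [ 0.5938 -0.0685]
backL z=.045: [ 0.6772 -0.0916] [0.7169 0.0208]
backR z=.045: [0.7114 0.0227] [ 0.6828 -0.0942]
mark [ 0.5778 -0.0021  0.0468] 0.0009
front+y [0.5032 0.0809 0.0423] 0.0001
front-y [ 0.4711 -0.0307  0.0435] 0.0014
lid+y [0.5658 0.0534 0.044 ] 0.0007
lid-y [ 0.5397 -0.0421  0.0459] 0.0006
deck+y [0.6239 0.0461 0.0482] 0.0014
deck-y [ 0.5916 -0.0689  0.051 ] 0.0018
back+y [0.7144 0.0199 0.0492] 0.0021
back-y [ 0.6807 -0.0943  0.0497] 0.0013
-16.1 0.21998672556750978
-16.87 0.21914056326423456
front -16.049999999999997 0.11612431049586198
lid -15.269999999999996 0.09910340729178253
deck -15.689999999999998 0.11950829385644889
back -16.459999999999994 0.1190503335444996
```

The wide case's yaw is about -16.3°. The mark is at about (0.577, -0.002), and the deck edge about 32 mm beyond it at z≈0.05. I'll align the tool with the case, close the fingers and travel over at height.

```bash
python3 -m handwheel '[[[0,0,-0.03,-0.0655,1],[0,0,-0.02,-0.0655,1],[0.0233,0.0254,0,0,1],[0.0233,0.0254,0,0,1],[0.0233,0.0254,0,0,1],[0.0233,0.0254,0,0,1],[0.0233,0.0254,0,0,1],[0.0233,0.0254,0,0,1],[0.0233,0.0254,0,0,1],[0.0233,0.0254,0,0,1],[0.0233,0.0254,0,0,1],[0.0233,0.0254,0,0,1],[0.0233,0.0254,0,0,1],[0.0233,0.0254,0,0,1],[0.0233,0.0254,0,0,1],[0.0233,0.0254,0,0,1],[0.0233,0.0254,0,0,1],[0.0233,0.0254,0,0,1]]]'
```

```text
clock: 1.9
tool_pos: [0.5165, 0.1216, 0.2939]
orientation: [-180.0, -0.0, -16.2]
force: [0.4, 0.7, -0.0]
opening: 0.0006
```

```bash
python3 -m handwheel '[[[0.0185,0.0202,0,0,1],[0.0185,0.0202,0.02,0,1],[0.0185,0.0202,0.03,0,1],[0.0185,0.0202,0.03,0,1],[0.0185,0.0202,0.03,0,1],[0,0,0.03,0,1],[0,0,0.03,0,1],[0,0,0.02,0,1],[0,0,0,0,1],[0,0,0,0,1]]]'
python3 - <<'E'
from h import *
a=vision.snapshot("scene");b=vision.snapshot("top");save(a,"scene1");save(b,"top1")
o=telemetry.get_obs();print(o["tool_pos"],o["orientation"],o["force"])
cv2.imwrite("pics/c1.png",np.hstack([cv2.resize(a["color"][165:305,235:375],(500,500)),cv2.resize(b["color"][120:245,230:340],(300,341)).repeat(1,0)[:341] if 0 else cv2.resize(b["color"][120:245,225:340],(300,500))])[:,:,::-1])
E
```

```text
clock: 2.73
tool_pos: [0.5763, 0.0001, 0.1031]
orientation: [179.9, 0.1, -16.3]
force: [1.3, 0.2, 0.5]
opening: 0.0002
[0.57780635 0.00068952 0.10527171] [-1.79948271e+02 -1.24987272e-01 -1.62192051e+01] [ 0.44074993  0.10722954 -0.66739821]
```

View pics/c1.png

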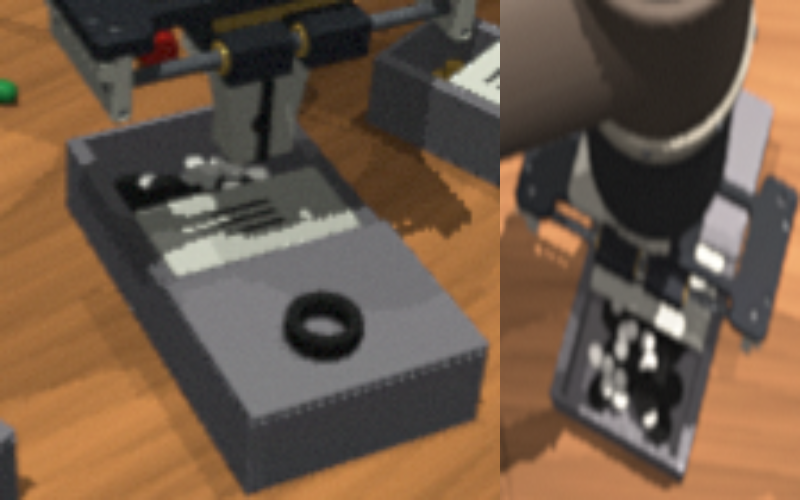

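The closed fingers stand over the mark, with the deck and ring clear. I'll descend to just above the lid.

```bash
python3 -m handwheel '[[[0,0.002,0.01,0,1],[0,0,0.01,0,1],[0,0,0.01,0,1],[0,0,0.005,0,1],[0,0,0.002,0,1],[0,0,0,0,1],[0,0,0,0,1]]]'; for i in 1 2 ; do python3 -m handwheel '[[[0,0,0.001,0,1],[0,0,0,0,1]]]'; done
```

```text
clock: 3.42
tool_pos: [0.5762, -0.0016, 0.0665]
orientation: [180.0, 0.0, -16.3]
force: [0.2, -0.3, 0.5]
opening: 0.0004
clock: 3.58
tool_pos: [0.5763, -0.0015, 0.0658]
orientation: [-180.0, -0.0, -16.3]
force: [-0.3, -0.3, -0.0]
opening: 0.0002
clock: 3.75
tool_pos: [0.5761, -0.0016, 0.0646]
orientation: [-180.0, -0.0, -16.3]
force: [0.2, -0.0, -0.1]
opening: 0.0002
```

```bash
for i in 1 2 3; do python3 -m handwheel '[[[0,0,0.001,0,1],[0,0,0,0,1]]]' | egrep "pos|force"; done
```

```text
tool_pos: [0.576, -0.0016, 0.0635]
force: [-0.1, -0.7, 0.4]
tool_pos: [0.576, -0.0016, 0.0624]
force: [-0.2, -1.2, 0.7]
tool_pos: [0.5766, -0.0017, 0.0622]
force: [-0.4, -0.3, 3.9]
```

Contact at z≈0.062, as expected. Pressing a little more.

```bash
for i in 1 2; do python3 -m handwheel '[[[0,0,0.001,0,1],[0,0,0,0,1],[0,0,0,0,1]]]' | egrep "clock|pos|force"; done
```

```text
clock: 4.5
tool_pos: [0.5773, -0.0019, 0.0621]
force: [-0.6, -3.3, 10.8]
clock: 4.75
tool_pos: [0.578, -0.002, 0.062]
force: [-0.7, -3.7, 15.0]
```

```bash
python3 -m handwheel '[[[-0.002,0,0,0,1],[-0.003,0,0,0,1],[-0.003,0,0,0,1],[-0.003,0,0,0,1],[-0.003,0,0,0,1]]]' | egrep "clock|pos|force";python3 -m handwheel '[[[-0.003,0,0,0,1],[-0.003,0,0,0,1],[-0.003,0,0,0,1],[-0.003,0,0,0,1],[-0.003,0,0,0,1]]]' | egrep "clock|pos|force"
python3 - <<'E'
from h import *
a=vision.snapshot("scene")
cv2.imwrite("pics/c2.png",cv2.resize(a["color"][165:305,235:375],(560,560),interpolation=cv2.INTER_CUBIC)[:,:,::-1])
E
```

```text
clock: 5.17
tool_pos: [0.5648, 0.0019, 0.062]
force: [-0.2, -4.3, 13.5]
clock: 5.58
tool_pos: [0.5503, 0.0062, 0.0619]
force: [-0.2, -3.7, 15.4]
```

View pics/c2.png

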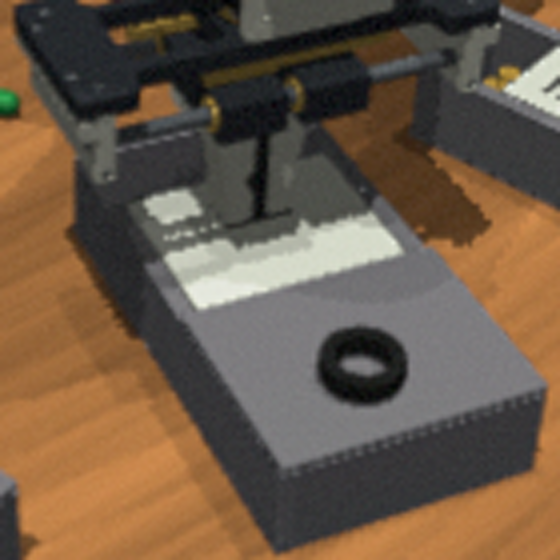

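The lid is following: more pale lid shows between the finger and the deck, and the ring hasn't moved. Continuing.

```bash
python3 -m handwheel '[[[-0.003,0,0,0,1],[-0.003,0,0,0,1],[-0.003,0,0,0,1],[-0.003,0,0,0,1],[-0.003,0,0,0,1],[-0.003,0,0,0,1]]]' | egrep "clock|pos|force";for i in 1 2 3; do python3 -m handwheel '[[[-0.002,0,0,0,1],[-0.002,0,0,0,1]]]' | egrep "clock|pos|force"; done
```

```text
clock: 6.13
tool_pos: [0.5331, 0.0113, 0.0619]
force: [0.6, -5.4, 16.8]
clock: 6.3
tool_pos: [0.5292, 0.0124, 0.0619]
force: [-0.1, -4.7, 16.3]
clock: 6.47
tool_pos: [0.5254, 0.0135, 0.0619]
force: [-0.2, -6.2, 16.4]
clock: 6.63
tool_pos: [0.5216, 0.0146, 0.0619]
force: [-0.5, -4.9, 16.9]
```

```bash
for i in 1 2 3; do python3 -m handwheel '[[[-0.002,0,0,0,1],[0,0,0,0,1]]]' | egrep "clock|pos|force"; done
python3 - <<'E'
from h import *
a=vision.snapshot("scene")
cv2.imwrite("pics/c3.png",cv2.resize(a["color"][165:305,235:375],(560,560),interpolation=cv2.INTER_CUBIC)[:,:,::-1])
E
```

```text
clock: 6.8
tool_pos: [0.5193, 0.0153, 0.0619]
force: [-1.1, -4.1, 17.9]
clock: 6.97
tool_pos: [0.5175, 0.0158, 0.0619]
force: [-1.3, -3.6, 18.8]
clock: 7.13
tool_pos: [0.5156, 0.0164, 0.0619]
force: [-1.6, -3.4, 18.7]
```

View pics/c3.png

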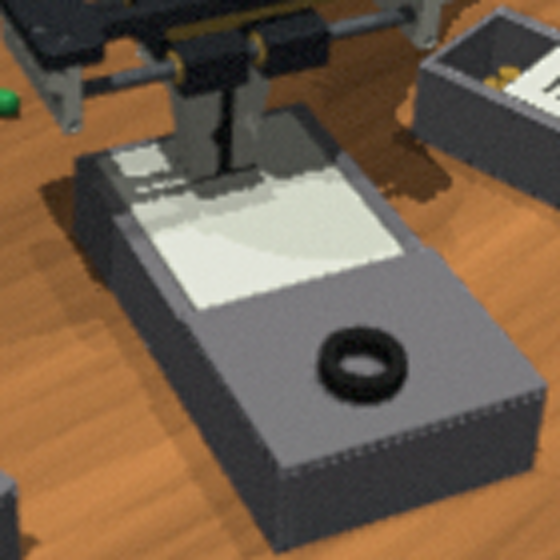

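```bash
for i in 1 2 3; do python3 -m handwheel '[[[-0.002,0,0,0,1],[0,0,0,0,1]]]' | egrep "clock|pos|force"; done
```

```text
clock: 7.35
tool_pos: [0.5141, 0.017, 0.0619]
force: [0.4, -5.1, 16.4]
clock: 7.52
tool_pos: [0.5132, 0.0179, 0.062]
force: [3.6, -4.2, 13.3]
clock: 7.68
tool_pos: [0.5118, 0.0189, 0.062]
force: [5.6, -3.4, 11.9]
```

The resistance has jumped to about 6 N along the slide, so the lid is at its hard stop. One more nudge, then straight up and look.

```bash
python3 -m handwheel '[[[-0.002,0,0.0005,0,1],[0,0,0,0,1],[0,0,0,0,1]]]' | egrep "clock|pos|force"; python3 -m handwheel '[[[0,0,-0.003,0,1],[0,0,-0.005,0,1],[0,0,-0.01,0,1],[0,0,-0.02,0,1],[0,0,-0.03,0,1],[0,0,-0.03,0,1],[0,0.03,-0.03,0,1],[0,0.035,-0.02,0,1],[0,0.035,0,0,1],[0,0.035,0,0,1],[0,0.035,0,0,1],[0,0.035,0,0,1],[0,0.03,0,0,1],[0,0,0,0,1],[0,0,0,0,1]]]'
python3 - <<'E'
from h import *
a=vision.snapshot("scene");b=vision.snapshot("top");save(a,"scene4");save(b,"top4")
cv2.imwrite("pics/c4.png",np.hstack([cv2.resize(a["color"][180:290,245:355],(400,400),interpolation=cv2.INTER_CUBIC),cv2.resize(b["color"][125:240,230:345],(400,400),interpolation=cv2.INTER_CUBIC)])[:,:,::-1])
for n,p in(("s",a),("t",b)):
  for t in("wide_thumb","slim_a_thumb"):
    for d in place_of(t,p): print(n,t,np.round(d["xy"],1),round(d["conf"],2),onz(p,d["xy"],.045).round(4))
E
```

```text
clock: 7.93
tool_pos: [0.5108, 0.0197, 0.0619]
force: [6.5, -4.4, 12.7]
clock: 9.18
tool_pos: [0.4393, -0.2074, 0.2068]
orientation: [-180.0, 0.0, -16.4]
force: [0.0, 0.1, 0.3]
opening: 0.0003
s wide_thumb [292.1 205.1] 0.56 [0.5187 0.0217 0.045 ]
s slim_a_thumb [159.8 254.2] 0.78 [ 0.4843 -0.2354  0.045 ]
```

View pics/c4.png

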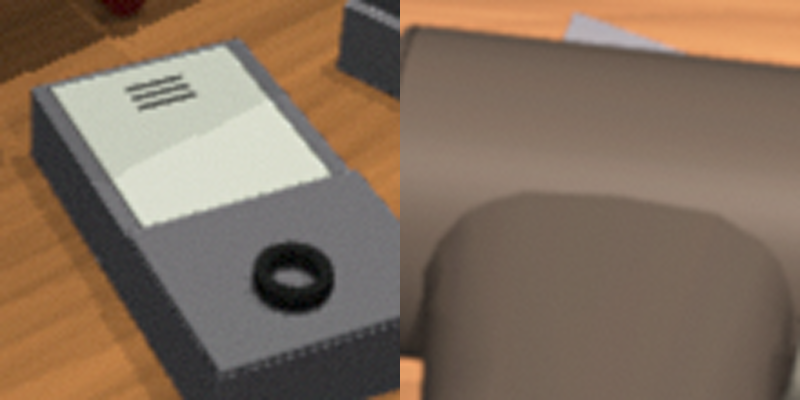

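View pics/scene4.png

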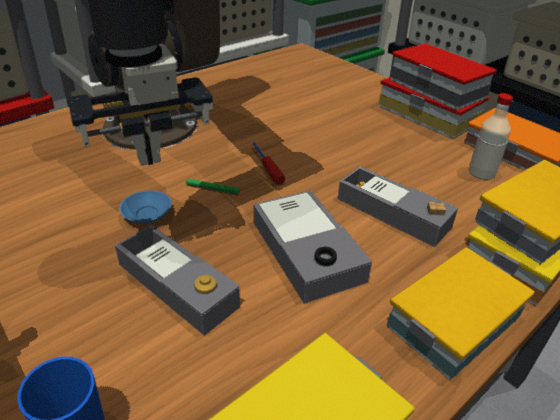

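In the scene view the lid reaches the front wall with no dark gap, and the ring and slim cases look unchanged. I'll move the arm aside for the top view as a second check.

```bash
python3 -m handwheel '[[[-0.007,0.034,0,0,1],[-0.007,0.034,0,0,1],[-0.007,0.034,0,0,1],[-0.007,0.034,0,0,1],[-0.007,0.034,0,0,1],[0,0,0,0,1],[0,0,0,0,1]]]'
python3 - <<'E'
from h import *
a=vision.snapshot("scene");b=vision.snapshot("top");save(a,"scene5");save(b,"top5")
cv2.imwrite("pics/c5.png",np.hstack([cv2.resize(a["color"][185:235,245:295],(400,400),interpolation=cv2.INTER_CUBIC),cv2.resize(b["color"][125:245,225:345],(400,400),interpolation=cv2.INTER_CUBIC)])[:,:,::-1])
for n,p in(("s",a),("t",b)):
  for t in("wide_thumb","slim_a_thumb"):
    for d in place_of(t,p): print(n,t,np.round(d["xy"],1),round(d["conf"],2),onz(p,d["xy"],.045).round(4))
E
```

```text
clock: 10.07
tool_pos: [0.3586, -0.3604, 0.2063]
orientation: [-180.0, 0.0, -16.4]
force: [0.4, -0.3, 0.2]
opening: 0.0001
s wide_thumb [290.4 205.1] 0.84 [0.5168 0.0192 0.045 ]
s slim_a_thumb [157.2 254.2] 0.64 [ 0.4817 -0.2387  0.045 ]
t wide_thumb [271.9 216. ] 0.6 [0.5153 0.021  0.045 ]
t slim_a_thumb [391.2 240.1] 0.91 [ 0.4829 -0.2385  0.045 ]
```

View pics/c5.png

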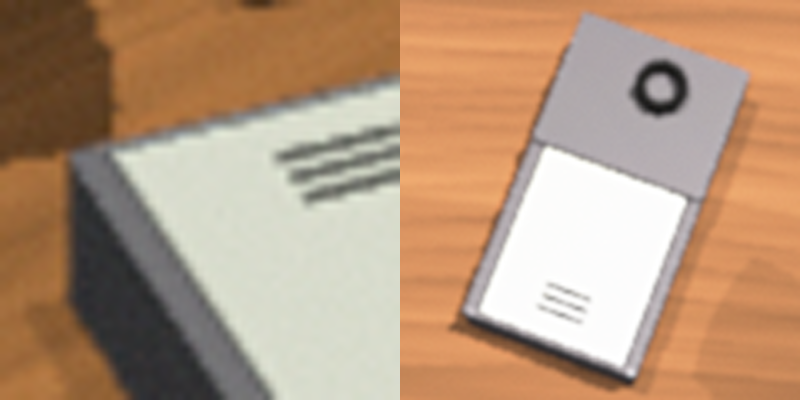

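View pics/top5.png

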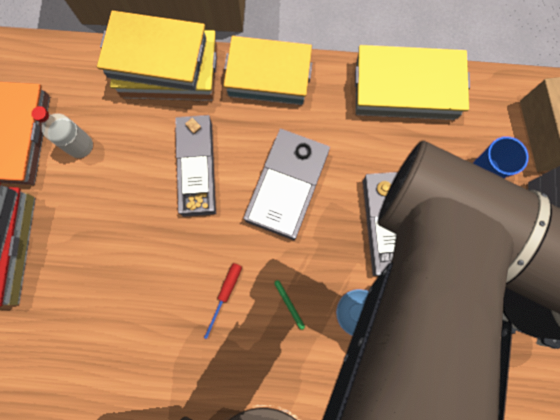

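Both views show the lid against the front wall with no gap. The ring is still on the deck and the slim cases are unchanged, so I'm handing in.

```bash
python3 -c "
from h import *
print(telemetry.get_obs()['force']); print(close_job())"
```

```text
[-0.16709256  0.45225691  0.57690085]
the job is handed in; nothing more can be done
None
```

The wide case's lid is shut, and I handed the job in about 10 s into the 26 s limit. I pressed the closed fingertips on the thumb mark with 12–19 N and slid the lid about 65 mm. At the end the resistance along the slide rose to about 6–7 N, which I took as the hard stop.

**Last checks:**
- **Wide lid:** both cameras show it flush against the front wall with no dark gap. The mark is now at about (0.516, 0.020), some 64 mm from where it started.
- **Loose part:** the ring is still on its deck.
- **Slim cases:** both look unchanged in the scene view. The one near y = -0.24 measured within about 3 mm of its starting place. The arm partly hid it in the last top view. I checked the other by eye only.
- **Arm:** it stands clear, with the force reading near zero.

No check failed. The slide came out at the top of the stated 45–65 mm starting range. That is longer than the 58 mm I first estimated, because the front wall is thinner than I assumed.

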